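Scoop turned beads into the bowl and hang up the scoop

ROBOT

A 6-joint arm with a two-finger parallel gripper is mounted at the origin on the work surface. World frame = base frame: x ahead of the robot, y to its left, z up, the work surface at z = 0. Lengths are in m, angles in rad, forces in N, time in s.
With the tool pointing down it reaches from about 0.25 to 0.775 m from the base axis. Payload 4 kg.
Tool frame: the origin (TCP) lies midway between the tips of the shut fingers; the grasp point (between the pads) lies 19 mm behind it; z points along the fingers, x is the direction in which the jaws open and shut, and the axes are right-handed (so a half turn about z gives the same grasp; the last joint's range is limited). The gripper opens to 94 mm and grips with 3 to 60 N. Pads are 16 mm wide; open, the fingers measure 119 mm over their backs; the gripper's body (75 mm by 177 mm) begins 78 mm behind the grasp point.
Start: joints at [1.129, 0.087, 1.371, -0, 1.684, -0.103], TCP at [0.183, 0.519, 0.206] pointing down, gripper open.
Joint ranges: [-3.1, 3.1], [-0.76, 2.03], [0.27, 2.55], [-1.08, 4.22], [0.17, 2.65], [-2.57, 2.57]. Speed limits (rad/s): [2.79, 2.79, 3.14, 3.14, 3.14, 3.14].

INTERFACE

Orientations are given as [roll, pitch, yaw] about the fixed x, y, z axes, in that order (R = Rz(yaw) Ry(pitch) Rx(roll)).
In Python, from bench import robot, eyes, close_job gives the robot as it stands.
- The arm moves only by the shell command python3 -m jog 'ROWS'. ROWS is JSON, a list of rows, each a list of 3 entries, a list of its own where there are three numbers: the turn, a rotation vector about the tool's x, y, z in degrees, then the shift along the tool's x, y, z in mm, then the closure, from -1 (fully open) to 1 (shut). In form: [[[wx, wy, wz], [x, y, z], claw], ...]. A call has 1 to 5 rows; each row is the pose to reach, as a shift and turn from the pose commanded when the call began, along the tool's axes at that moment; what a row does not reach only later rows make up. A row lasts 1/10 s, in which the tool goes at most 50 mm and 8.59 degrees, less where a joint would pass 70% of its speed; a pose out of reach is approached as far as the arm can. A call with a gripper value outside its range is refused whole. The fingers move at their own pace and stop on an object; the grip force is fixed at half the most. Time passes only in rows, so rows that repeat a pose let the fingers close. It gives the time, the measured TCP pose, the force and the opening at its end, in the units of the state.
- robot.get_obs(): the state, without advancing time (a new reading comes with each control period).
- eyes.snapshot(name): name is "scene" or "top" or "wrist"; returns (picture, depth): 384x512x3 uint8, red, green, blue; 384x512 float32, m along the optical axis (not along the pixel's ray), 0 where there is no reading.
- eyes.camera_params(name): a dict with "mtx" (3x3 intrinsics, pixels), "world_to_cam" (4x4, takes a point from world to camera coordinates). Camera axes: x right, y up, looking along -z (the intrinsics and any distortion apply to the point x, -y, -z); pixel columns grow to the right and rows downward; lengths in m; the calibration is good to about 2 mm. A picture is of the moment at which its call begins: read the wrist's pose just before it. camera_params takes no time and is no camera call; for the wrist camera it gives the pose at the moment of the call.
- close_job(): hands the job in, once; it reports no verdict.
The state is a dict: "time": time; "joint_positions": joint angles; "qvel": joint speeds; "joint_torque": joint torques, N m; "tool_pos": TCP position; "ee_rot": TCP orientation; "wrist_force": force on the tool from outside, world axes, zero at the start; "wrist_torque": the same for the moment, N m; "width": finger opening in m.
Only numpy, scipy, OpenCV 4.12 (cv2) and the standard library are available. Lean on these libraries where they do the work, as an engineer would, in place of code of your own. Each camera call takes 0.05 s, during which the arm holds its last target. There are 200 camera calls.

TASK

Using the steel scoop, without touching the beads with the gripper or leaning hard on the tray, take at least three of the five turned beads from the catch tray and tip them into the turned wooden bowl, where it stands. Then hang the scoop by its bail on the hook of the white stand and let go. Beads not in the bowl must stay in the tray, and the wax tin, the upright blank and the turning tool must be left alone.

Things in the scene. Friction and masses are not known exactly. Their poses are not given: they have to be found in the camera images.
- scoop: steel hand scoop, 120 mm long, open at front and top, about 0.26 kg. Origin: centre of the pan's underside; x to the open nose, z up. Pan 84 mm long (x -42 to 42), 86 mm wide outside, 80 inside, floor 2.5 mm thick; back and rear sides 40 mm high, sides 28 mm high in the front 30 mm. A stalk rises from the back wall to a dark wooden grip; a bail runs on forward from the grip
- scoop_grip (a point): centre of the dark wooden grip, at (-53, 0, 117) mm in the scoop's frame; the grip is a bar 50 mm long (x), 20 mm wide (y), 22 mm high; pinch it across y
- scoop_lip (a point): middle of the pan's front lower edge, at (42, 0, 0) mm in the scoop's frame
- scoop_eye (a point): point at (-6, 0, 125) mm in the scoop's frame, where the hook prong's centre lies when it hangs. The bail is an 8 mm rod in the plane y = 0: centre line (x,z mm) from (-26,118) up to its peak (-6,138), down to (14,118), then forked in two struts to the side walls at (22,32), y +-41.5. The window under it is open right through along y, from x about -45 to 15
- tray: plywood catch tray fixed to the bench; origin under its middle, x along it, z up. Floor top at z = 6 mm from x = -80 to 142 mm; clear width 100 mm (y -50 to 50); side walls 8 mm thick, top at 52 mm; end wall at x = 142 to 150, top at 46 mm; at the -x end (towards the robot) the floor goes up a 40 degree ramp to x = -131 mm, z = 48 mm, closed by a cross board 75 mm high (x -141 to -135)
- bead0_mid (a point): middle of bead 0: a waxed, slippery turned bead, a barrel 37 mm in diameter and 28 mm tall, its ends bevelled down to 16 mm across (pale wood, about 22 g), standing on the tray floor at the start
- bead1_mid (a point): middle of bead 1: a waxed, slippery turned bead, a barrel 37 mm in diameter and 28 mm tall, its ends bevelled down to 16 mm across (reddish wood, about 22 g), standing on the tray floor at the start
- bead2_mid (a point): middle of bead 2: a waxed, slippery turned bead, a barrel 37 mm in diameter and 28 mm tall, its ends bevelled down to 16 mm across (pale wood, about 22 g), standing on the tray floor at the start
- bead3_mid (a point): middle of bead 3: a waxed, slippery turned bead, a barrel 37 mm in diameter and 28 mm tall, its ends bevelled down to 16 mm across (reddish wood, about 22 g), standing on the tray floor at the start
- bead4_mid (a point): middle of bead 4: a waxed, slippery turned bead, a barrel 37 mm in diameter and 28 mm tall, its ends bevelled down to 16 mm across (pale wood, about 22 g), standing on the tray floor at the start
- bowl: turned wooden bowl, loose, 170 mm across the rim, 90 mm across the foot, 68 mm high, wall 6 mm, inner floor 8 mm up; origin: centre of its underside, z up
- bowl_mid (a point): middle of the hollow of the bowl, on its axis, 45 mm above its underside
- scoop_mid (a point): middle of the space in the pan, at (0, 0, 20) mm in the scoop's frame
- hook_stand: hook stand fixed to the bench: dark wooden foot 130 x 110 x 14 mm, white post 18 mm thick and 274 mm high at the origin (centre of the underside), z up. A round 10 mm steel prong points along -x: centre line (x,z mm) from (0,250) on the post down to its lowest point (-85,225) and up to its tip (-115,252)
- hook_seat (a point): lowest point of the prong's centre line, at (-85, 0, 225) mm in the stand's frame; same axes as the stand
- wax_tin: bystander: closed yellow tin, 72 mm across, 50 mm high, origin at the centre of its underside
- blank: bystander: round upright blank of reddish wood, 60 mm in diameter, 100 mm high, origin at the centre of its underside
- gouge: bystander: turning tool lying flat, about 200 mm long, origin near its middle on its underside, handle towards its -x
There are look-alikes about, which are no part of the job. Leave any black or blue look-alike of the part that bears bead2_mid alone.

How it is judged:
By the outcome, as a careful person would: the job done as asked, in the order asked, and still so for the second after the job is handed in, with the robot touching nothing.
It also fails if it takes over 72 s, if anything falls off the work surface, if the arm or the gripper's body presses on something with over 40 N, if the wrist force passes 120 N, or if a joint passes its speed limit or range.

## Working session

There is one attempt and no reset: what is moved stays moved. The work goes in short steps, Python scripts to look and compute and a shell command to move; the robot and the scene stay as the last step left them, time stands still between calls to the robot, and variables do not carry over. Pictures are saved under pics/ and viewed, about 8 in all and at most 12, crops included, and the job is handed in when it is done.

```bash
ls; mkdir -p pics
cat > h.py <<'E'
import numpy as np, cv2
from bench import robot, eyes
def snap(name, fn=None):
    P=eyes.camera_params(name); im,d=eyes.snapshot(name)
    np.savez('/tmp/%s.npz'%name,im=im,d=d,K=P['mtx'],T=P['world_to_cam'])
    if fn: cv2.imwrite('pics/'+fn,im[:,:,::-1])
    return im,d,P
def cloud(name):
    z=np.load('/tmp/%s.npz'%name); d=z['d'];K=z['K']
    v,u=np.mgrid[:d.shape[0],:d.shape[1]]
    c=np.stack([(u-K[0,2])/K[0,0]*d,-(v-K[1,2])/K[1,1]*d,-d,np.ones_like(d)],-1)
    w=c@np.linalg.inv(z['T']).T
    w[d==0]=np.nan
    return w[...,:3],z['im']
E
python3 - <<'E'
from h import *
a,_,P=snap('scene'); b,_,Q=snap('top')
print(P,Q,robot.get_obs())
cv2.imwrite('pics/s1.png',a[:,:,::-1]);cv2.imwrite('pics/t1.png',b[:,:,::-1])
E
```

```text
pics
{'mtx': array([[462.43760336,   0.        , 252.55108497],
       [  0.        , 462.43760336, 187.58726607],
       [  0.        ,   0.        ,   1.        ]]), 'world_to_cam': array([[ 0.09669661,  0.99527467, -0.00883765, -0.02497151],
       [-0.82810367,  0.08537461,  0.55403563,  0.33559589],
       [ 0.55217214, -0.04625488,  0.83244604, -1.65354701],
       [ 0.        ,  0.        ,  0.        ,  1.        ]])} {'mtx': array([[380.44459432,   0.        , 254.60585765],
       [  0.        , 380.44459432, 187.11366946],
       [  0.        ,   0.        ,   1.        ]]), 'world_to_cam': array([[-0.00425348, -0.99989018,  0.01419608, -0.01266416],
       [ 0.98137193, -0.00144717,  0.19211206, -0.55242972],
       [-0.19207042,  0.01474878,  0.98127031, -1.37794508],
       [ 0.        ,  0.        ,  0.        ,  1.        ]])} {'time': 0.1, 'joint_positions': array([ 1.12894048e+00,  8.78709293e-02,  1.37206404e+00,  1.85018616e-05,
        1.68357890e+00, -1.03095693e-01]), 'qvel': array([-0.00075175, -0.00314183, -0.0039952 , -0.00039587, -0.00086196,
       -0.00023889]), 'joint_torque': array([ 1.81631858e-03, -3.41248977e+01, -3.03303730e+01,  7.20467605e-02,
        3.03243531e-02, -1.25946117e-04]), 'tool_pos': array([0.18256696, 0.51831238, 0.20444659]), 'ee_rot': array([-3.14137664e+00,  1.90912147e-03,  1.23203845e+00]), 'wrist_force': array([-0.63717785, -0.07274965,  0.25241766]), 'wrist_torque': array([ 0.03059582,  0.02751047, -0.01065825]), 'width': 0.09379925730816414}
```

View pics/s1.png

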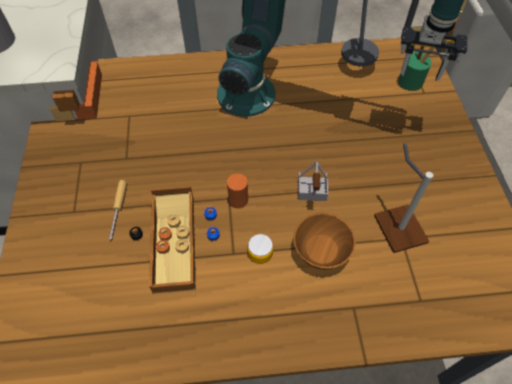

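View pics/t1.png

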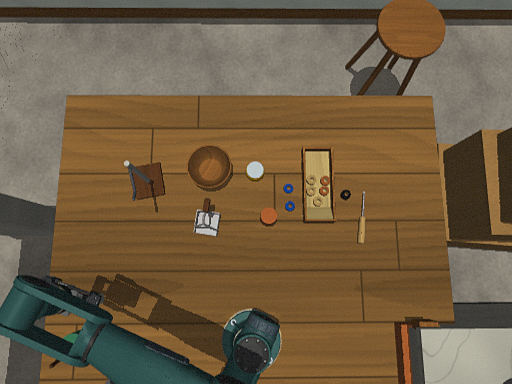

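Run:
```python
from h import *
W,im=cloud('scene'); V,it=cloud('top')
def p(n,C,u,v,r=1):
    q=C[v-r:v+r+1,u-r:u+r+1].reshape(-1,3); print(n,np.round(np.nanmedian(q,0),3),np.round(np.nanmin(q,0),3)[2],np.round(np.nanmax(q,0),3)[2])
p('tin',V,255,170);p('blank',V,268,216);p('bowl in',V,209,167)
for C,nm in((V,'top'),):
    # tray rim pts: z 40..56 region
    def sel(lo,hi,x0,x1,y0,y1):
        m=(C[...,2]>lo)&(C[...,2]<hi)&(C[...,0]>x0)&(C[...,0]<x1)&(C[...,1]>y0)&(C[...,1]<y1); return C[m]
    t=sel(.038,.09,.3,.75,-.3,-.08)
    print('tray',len(t),t.min(0),t.max(0),cv2.minAreaRect(t[:,:2].astype(np.float32)))
    b=sel(.055,.08,.4,.8,.0,.28); print('bowl',cv2.minEnclosingCircle(b[:,:2].astype(np.float32)),len(b))
    s=sel(.09,.16,.2,.6,.0,.3); print('grip',len(s),s.mean(0),cv2.minAreaRect(s[:,:2].astype(np.float32)))
    s=sel(.02,.045,.25,.5,.03,.25); print('pan',len(s),s.mean(0),cv2.minAreaRect(s[:,:2].astype(np.float32)))
    s=sel(.2,.3,.3,.8,.15,.5); print('stand',len(s),s[s[:,2]>.268].mean(0)); q=s[(s[:,2]<.262)]; print(cv2.minAreaRect(q[:,:2].astype(np.float32)),len(q))
    print(np.round(q[::max(1,len(q)//15)],3))
    s=sel(.008,.02,.3,.8,.15,.5); print('foot',len(s),s.mean(0),cv2.minAreaRect(s[:,:2].astype(np.float32)))
a=cv2.resize(it[140:245,110:240],None,fx=5,fy=5,interpolation=cv2.INTER_CUBIC)
b=cv2.resize(it[140:245,270:345],None,fx=5,fy=5,interpolation=cv2.INTER_CUBIC)
cv2.imwrite('pics/c1.png',cv2.resize(np.hstack([a,b]),None,fx=.78,fy=.78)[:,:,::-1])
```

```text
tin [ 0.62  -0.016  0.049] 0.047 0.055
blank [ 0.437 -0.061  0.101] 0.094 0.107
bowl in [0.641 0.163 0.011] 0.001 0.014
tray 411 [ 0.41789133 -0.29982419  0.03804237] [ 0.71291462 -0.082201    0.07909851] ((0.5654014945030212, -0.19101577997207642), (0.2173977643251419, 0.29519137740135193), 89.95499420166016)
bowl ((0.5559518337249756, 0.14837762713432312), 0.15992867946624756) 372
grip 128 [0.45356927 0.16124738 0.12518332] ((0.4502793252468109, 0.15955296158790588), (0.03212347254157066, 0.09668388962745667), 77.18281555175781)
pan 81 [0.43400961 0.16510306 0.03497097] ((0.421583890914917, 0.1674763262271881), (0.08622172474861145, 0.08331240713596344), 81.37236785888672)
stand 171 [0.58629666 0.39855589 0.27412647]
((0.5311869978904724, 0.3871341645717621), (0.121637262403965, 0.012685330584645271), 9.222060203552246) 137
[[0.592 0.392 0.26 ]
 [0.579 0.397 0.26 ]
 [0.579 0.395 0.247]
 [0.579 0.396 0.233]
 [0.578 0.396 0.221]
 [0.566 0.398 0.245]
 [0.559 0.388 0.243]
 [0.549 0.387 0.245]
 [0.54  0.388 0.241]
 [0.53  0.388 0.24 ]
 [0.52  0.387 0.24 ]
 [0.512 0.386 0.231]
 [0.502 0.385 0.232]
 [0.489 0.38  0.248]
 [0.482 0.373 0.248]
 [0.472 0.377 0.252]]
foot 1145 [0.5908918  0.33488357 0.01336831] ((0.5555037260055542, 0.3248695135116577), (0.34908050298690796, 0.46854260563850403), 89.890869140625)
```

View pics/c1.png

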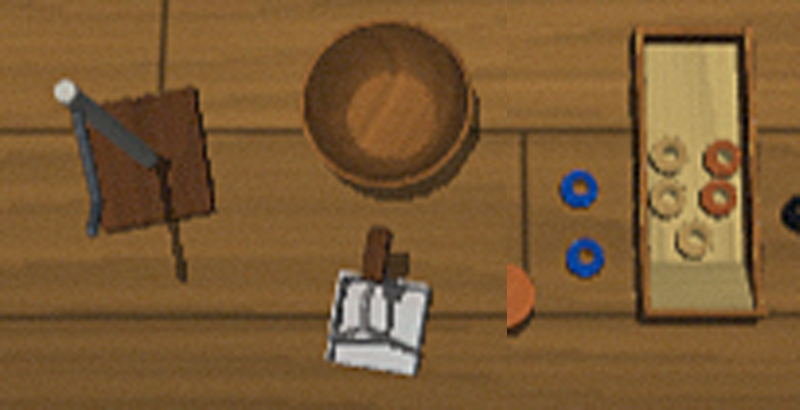

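Run:
```python
from h import *
C,it=cloud('top')
def sel(lo,hi,x0,x1,y0,y1,C=C):
    m=(C[...,2]>lo)&(C[...,2]<hi)&(C[...,0]>x0)&(C[...,0]<x1)&(C[...,1]>y0)&(C[...,1]<y1); return C[m]
R=lambda q:cv2.minAreaRect(q[:,:2].astype(np.float32))
t=sel(.042,.085,.38,.75,-.27,-.105); print('tray',len(t),R(t),t[:,:2].min(0),t[:,:2].max(0))
b=sel(.058,.08,.53,.76,.05,.28); print('bowl',len(b),cv2.minEnclosingCircle(b[:,:2].astype(np.float32)))
g=sel(.10,.15,.35,.55,.12,.21);g2=g[g[:,2]>.12];print('gripbail',len(g),R(g),R(g2),g2.mean(0))
p=sel(.02,.046,.35,.52,.1,.24);print('pan',len(p),R(p))
p=sel(-.01,.2,.36,.5,.1,.24)
# tray beads
K=np.load('/tmp/top.npz'); hsv=cv2.cvtColor(it,cv2.COLOR_RGB2HSV)
for (u,v) in [(668,155),(721,158),(667,200),(718,198),(693,240)]:
    u=270+(u-507)/3.9; v=140+v/3.9
    K_=K['K'];T=np.linalg.inv(K['T']); o=T[:3,3]; d=T[:3,:3]@np.array([(u-K_[0,2])/K_[0,0],-(v-K_[1,2])/K_[1,1],-1])
    print('bead',np.round(o+d*(.034-o[2])/d[2],3))
for n,u,v in [('tray rim TL',637,32),('TR',750,32),('BL',637,318),('BR',763,315)]:
    u=270+(u-507)/3.9; v=140+v/3.9
    d=T[:3,:3]@np.array([(u-K_[0,2])/K_[0,0],-(v-K_[1,2])/K_[1,1],-1]); z=.052 if n[-2]=='T'else .075
    print(n,np.round(o+d*(z-o[2])/d[2],3))
for n,u,v,z in [('grip near',372,278,.128),('grip far',380,230,.128),('bailpk',375,310,.14)]:
    u=110+u/3.9; v=140+v/3.9
    d=T[:3,:3]@np.array([(u-K_[0,2])/K_[0,0],-(v-K_[1,2])/K_[1,1],-1])
    print(n,np.round(o+d*(z-o[2])/d[2],3))
```

```text
tray 295 ((0.5675276517868042, -0.23424923419952393), (0.07280293107032776, 0.29055213928222656), 89.68929290771484) [ 0.42212874 -0.26993999] [ 0.71282694 -0.19707105]
bowl 312 ((0.6306976079940796, 0.15883728861808777), 0.08480805158615112)
gripbail 123 ((0.45116207003593445, 0.16336274147033691), (0.022410597652196884, 0.09746316075325012), 81.45408630371094) ((0.4516875147819519, 0.1621951460838318), (0.020349016413092613, 0.09609413892030716), 81.56016540527344) [0.46014698 0.16066612 0.12865114]
pan 84 ((0.4221438467502594, 0.16736024618148804), (0.0859118402004242, 0.08483237773180008), 81.12091827392578)
bead [ 0.585 -0.232  0.034]
bead [ 0.582 -0.284  0.034]
bead [ 0.54  -0.23   0.034]
bead [ 0.542 -0.28   0.034]
bead [ 0.5   -0.254  0.034]
tray rim TL [ 0.705 -0.203  0.052]
TR [ 0.705 -0.315  0.052]
BL [ 0.42  -0.191  0.075]
BR [ 0.422 -0.31   0.075]
grip near [0.452 0.16  0.128]
grip far [0.495 0.154 0.128]
bailpk [0.421 0.156 0.14 ]
```

```bash
cat >> h.py <<'E'
from scipy.spatial.transform import Rotation as Ro
def goto(p,rpy_deg=None,obs=None,R=None):
    """shift (mm, tool axes) and rotvec (deg) from the measured pose to TCP p; rpy_deg fixed xyz"""
    o=obs or robot.get_obs(); R0=Ro.from_euler('xyz',o['ee_rot'])
    R1=R if R is not None else Ro.from_euler('xyz',rpy_deg,degrees=True)
    print('turn',np.round((R0.inv()*R1).as_rotvec(degrees=True),1),'shift',np.round(R0.inv().apply((np.array(p)-o['tool_pos'])*1000),1))
E
python3 -m jog '[[[0,0,-3],[-24,39,0],-1],[[0,0,-6],[-60,98,0],-1],[[0,0,-10.7],[-90,147,0],-1],[[0,0,-10.7],[-120,196,0],-1],[[0,0,-10.7],[-145,237,0],-1]]'
python3 -m jog '[[[0,0,0],[0,0,0],-1]]'
python3 -c "
from h import *
goto([.4744,.1594,.21],[180,0,81.3])"
```

```text
time: 0.6
tool_pos: [0.3385, 0.3263, 0.2051]
ee_rot: [-3.141, 0.0, 1.419]
wrist_force: [0.4, 0.3, -0.0]
width: 0.0941
time: 0.7
tool_pos: [0.341, 0.3237, 0.205]
ee_rot: [3.14, 0.002, 1.41]
wrist_force: [-0.9, 0.3, -0.8]
width: 0.0938
turn [ 0.1  0.1 -0.5] shift [-140.8  158.    -4.5]
```

```bash
python3 -m jog '[[[0,0,0],[-30,34,-8],-1],[[0,0,0],[-60,68,-8],-1],[[0,0,0],[-95,106,-8],-1],[[0,0,-0.5],[-141,158,-8],-1],[[0,0,-0.5],[-141,158,-8],-1]]'
python3 -m jog '[[[0,0,0],[0,0,0],-1],[[0,0,0],[0,0,0],-1]]'
python3 - <<'E'
from h import *
snap('wrist','w1.png')
goto([.4744,.1594,.096],[180,0,81.3])
C,im=cloud('wrist')
m=(C[...,2]>.11)&(C[...,2]<.15)&(abs(C[...,0]-.45)<.09)&(abs(C[...,1]-.16)<.05)
q=C[m]; print(len(q),q.mean(0),cv2.minAreaRect(q[:,:2].astype(np.float32)))
m=(C[...,2]>.025)&(C[...,2]<.045)&(abs(C[...,0]-.42)<.09)&(abs(C[...,1]-.16)<.08)
q=C[m]; print(len(q),q.mean(0),cv2.minAreaRect(q[:,:2].astype(np.float32)))
E
```

```text
time: 1.2
tool_pos: [0.4742, 0.1623, 0.2127]
ee_rot: [-3.141, 0.001, 1.425]
wrist_force: [-0.2, 1.1, 0.5]
width: 0.0938
time: 1.4
tool_pos: [0.4722, 0.1654, 0.2129]
ee_rot: [-3.14, -0.0, 1.427]
wrist_force: [-0.0, 0.3, 0.2]
width: 0.094
turn [-0.1 -0.   0.6] shift [ -6.1   3.5 117.2]
2038 [0.45902496 0.16068577 0.12806063] ((0.45397526025772095, 0.16150712966918945), (0.019906356930732727, 0.09586268663406372), 81.00517272949219)
975 [0.43752679 0.16332046 0.03600418] ((0.42445987462997437, 0.16647431254386902), (0.0887347087264061, 0.08385720103979111), 81.10305786132812)
```

View pics/w1.png

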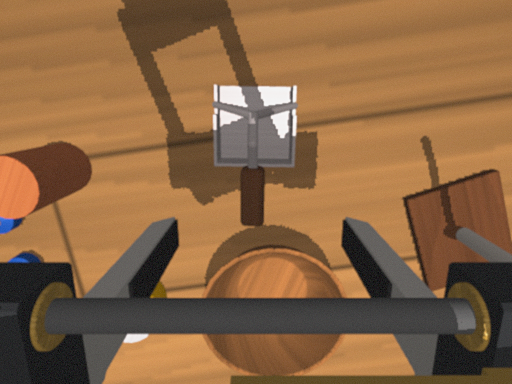

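```bash
python3 -m jog '[[[0,0,0.6],[-7,5,40],-1],[[0,0,0.6],[-7,5,80],-1],[[0,0,0.6],[-7,5,110],-1],[[0,0,0.6],[-7,5,117],-1],[[0,0,0.6],[-7,5,117],-1]]'
python3 -m jog '[[[0,0,0],[0,0,0],-1],[[0,0,0],[0,0,0],1],[[0,0,0],[0,0,0],1],[[0,0,0],[0,0,0],1],[[0,0,0],[0,0,0],1]]'
python3 -m jog '[[[0,0,0],[0,0,0],1],[[0,0,0],[0,0,0],1],[[0,0,0],[0,0,0],1]]'
python3 -m jog '[[[0,0,0],[0,0,-15],1],[[0,0,0],[0,0,-45],1],[[0,0,0],[0,0,-80],1],[[0,0,0],[0,0,-120],1],[[0,0,0],[0,0,-120],1]]'
python3 -m jog '[[[0,0,0],[0,0,0],1],[[0,0,0],[0,0,0],1]]'
python3 - <<'E'
from h import *
print(robot.get_obs())
snap('wrist','w2.png')
C,im=cloud('wrist')
E
```

```text
time: 1.95
tool_pos: [0.4753, 0.1582, 0.0957]
ee_rot: [-3.139, 0.001, 1.419]
wrist_force: [-0.6, 0.9, 0.3]
width: 0.0941
time: 2.45
tool_pos: [0.477, 0.1571, 0.0971]
ee_rot: [3.141, -0.0, 1.417]
wrist_force: [0.2, 0.2, 0.4]
width: 0.0658
time: 2.75
tool_pos: [0.4766, 0.1571, 0.0964]
ee_rot: [-3.141, -0.0, 1.417]
wrist_force: [0.7, 0.9, -0.2]
width: 0.0412
time: 3.25
tool_pos: [0.4797, 0.1578, 0.2234]
ee_rot: [3.13, -0.005, 1.417]
wrist_force: [0.2, -0.0, -0.4]
width: 0.0021
time: 3.45
tool_pos: [0.4759, 0.157, 0.2149]
ee_rot: [-3.139, 0.001, 1.417]
wrist_force: [0.4, 0.4, -0.7]
width: 0.0007
{'time': 3.45, 'joint_positions': array([ 2.05374616e-01, -2.15761609e-02,  1.46412703e+00,  8.59728346e-05,
        1.70169728e+00, -1.21164550e+00]), 'qvel': array([-0.00174503,  0.01017705,  0.01869139, -0.00072633, -0.00038191,
       -0.00023727]), 'joint_torque': array([ 1.69936626e-02, -3.02638185e+01, -3.11367631e+01,  1.15839246e-02,
        7.14817294e-02,  8.87534611e-05]), 'tool_pos': array([0.47594296, 0.15699   , 0.21491022]), 'ee_rot': array([-3.13907662e+00,  8.53525438e-04,  1.41703230e+00]), 'wrist_force': array([ 0.4055467 ,  0.44998647, -0.74760694]), 'wrist_torque': array([ 0.05582605, -0.03499543,  0.01909102]), 'width': 0.0006530656959470343}
```

View pics/w2.png

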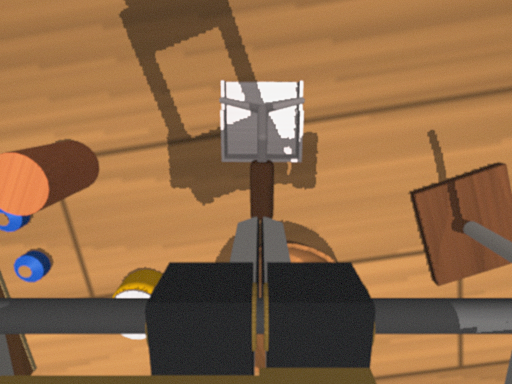

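My lift came before the fingers had closed (they take about 1 s). The scoop still stands in the same place, with its grip near px (262,190). I'll open to about 56 mm, go down again and wait longer.

```bash
python3 - <<'E'
from h import *
C,im=cloud('wrist')
m=(C[...,2]>.11)&(C[...,2]<.15)&(abs(C[...,0]-.45)<.09)&(abs(C[...,1]-.16)<.05)
q=C[m]; print(len(q),q.mean(0),cv2.minAreaRect(q[:,:2].astype(np.float32)))
m=(C[...,2]>.025)&(C[...,2]<.045)&(abs(C[...,0]-.42)<.09)&(abs(C[...,1]-.16)<.08)
q=C[m]; print(len(q),q.mean(0),cv2.minAreaRect(q[:,:2].astype(np.float32)))
E
python3 -m jog '[[[0,0,0],[0,0,0],-0.2],[[0,0,0],[0,0,0],-0.2],[[0,0,0],[0,0,0],-0.2],[[0,0,0],[0,0,0],-0.2],[[0,0,0],[0,0,0],-0.2]]'
python3 -m jog '[[[0,0,0],[0,0,0],-0.2],[[0,0,0],[0,0,0],-0.2],[[0,0,0],[0,0,0],-0.2]]'
```

```text
1964 [0.45866047 0.16076772 0.12809121] ((0.45338332653045654, 0.16171464323997498), (0.019533386453986168, 0.09418172389268875), 81.1627197265625)
948 [0.43728733 0.16442571 0.03591762] ((0.42430830001831055, 0.16659554839134216), (0.08904065191745758, 0.08323728293180466), 81.2430191040039)
time: 4.0
tool_pos: [0.4767, 0.1571, 0.2164]
ee_rot: [-3.142, -0.0, 1.417]
wrist_force: [-0.7, -0.1, 1.0]
width: 0.037
time: 4.3
tool_pos: [0.4767, 0.1571, 0.2165]
ee_rot: [3.142, -0.0, 1.417]
wrist_force: [0.1, 0.3, 0.0]
width: 0.0562
```

```bash
python3 -m jog '[[[0,0,0],[0,1,40],-0.2],[[0,0,0],[0,1,80],-0.2],[[0,0,0],[0,1,110],-0.2],[[0,0,0],[0,1,120],-0.2],[[0,0,0],[0,1,120],-0.2]]'
python3 -m jog '[[[0,0,0],[0,0,0],-0.2],[[0,0,0],[0,0,0],1],[[0,0,0],[0,0,0],1],[[0,0,0],[0,0,0],1],[[0,0,0],[0,0,0],1]]'
python3 -m jog '[[[0,0,0],[0,0,0],1],[[0,0,0],[0,0,0],1],[[0,0,0],[0,0,0],1],[[0,0,0],[0,0,0],1],[[0,0,0],[0,0,0],1]]'
```

```text
time: 4.8
tool_pos: [0.4766, 0.1567, 0.0951]
ee_rot: [-3.138, 0.001, 1.417]
wrist_force: [0.7, -0.5, -0.1]
width: 0.0563
time: 5.3
tool_pos: [0.478, 0.1571, 0.0971]
ee_rot: [3.14, -0.0, 1.417]
wrist_force: [0.8, 0.5, -0.5]
width: 0.028
time: 5.8
tool_pos: [0.478, 0.1572, 0.0968]
ee_rot: [3.141, -0.001, 1.417]
wrist_force: [1.4, 1.4, 1.4]
width: 0.0197
```

```bash
python3 -m jog '[[[0,0,0],[0,0,-30],1],[[0,0,0],[0,0,-70],1],[[0,0,0],[0,0,-110],1],[[0,0,0],[0,0,-150],1],[[0,0,0],[0,0,-190],1]]'
python3 -m jog '[[[0,0,0],[0,0,0],1],[[0,0,0],[0,0,0],1]]'
python3 - <<'E'
from h import *
C,it=cloud('top')
m=(C[...,2]>.042)&(C[...,2]<.06)&(C[...,0]>.45)&(C[...,0]<.69)&(C[...,1]>-.34)&(C[...,1]<-.17);q=C[m]
L=q[q[:,1]>-.255];Rr=q[q[:,1]<=-.255]
for s in(L,Rr): print(len(s),np.polyfit(s[:,0]-.563,s[:,1],1),s[:,1].min(),s[:,1].max())
e=C[(C[...,2]>.036)&(C[...,2]<.055)&(C[...,0]>.69)&(C[...,0]<.73)&(C[...,1]>-.30)&(C[...,1]<-.21)]
print('end',len(e),np.polyfit(e[:,1]+.256,e[:,0],1),e[:,0].min(),e[:,0].max())
e=C[(C[...,2]>.06)&(C[...,2]<.085)&(C[...,0]>.40)&(C[...,0]<.45)&(C[...,1]>-.30)&(C[...,1]<-.21)]
print('near',len(e),e[:,0].min(),e[:,0].max(),np.polyfit(e[:,1]+.256,e[:,0],1))
snap('wrist','w3.png')
E
```

```text
time: 6.3
tool_pos: [0.4768, 0.1565, 0.2866]
ee_rot: [-3.139, 0.002, 1.417]
wrist_force: [1.8, 0.5, -2.7]
width: 0.0196
time: 6.5
tool_pos: [0.4776, 0.1568, 0.2857]
ee_rot: [-3.141, 0.001, 1.417]
wrist_force: [-0.4, 0.1, -3.6]
width: 0.0196
149 [-0.00505397 -0.20187933] -0.20707459105658052 -0.197337803243783
155 [-0.00559176 -0.30958637] -0.31559583694174326 -0.30526937705702833
end 72 [0.00194292 0.70818251] 0.7034358480366794 0.7129146242856574
near 48 0.4221287425674254 0.4260377726282697 [0.00595161 0.4240032 ]
```

View pics/w3.png

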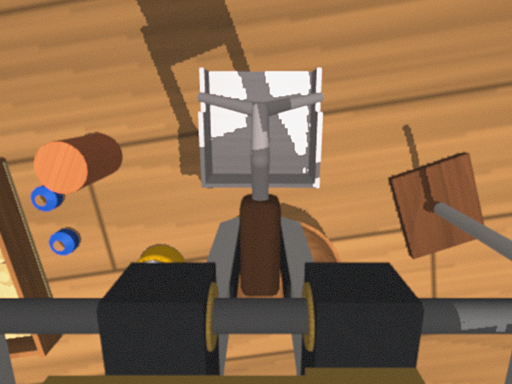

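```bash
python3 -m jog '[[[0,0,0],[-15,12,0],1],[[0,0,0],[-45,35,0],1],[[0,0,-2],[-78,61,0],1],[[0,0,-4],[-112,87,0],1],[[0,0,-4],[-145,113,0],1]]'
python3 -m jog '[[[0,0,0],[-33,26,0],1],[[0,0,-2],[-66,52,0],1],[[0,0,-4],[-95,75,0],1],[[0,0,-4],[-115,92,0],1],[[0,0,-4],[-120,96,0],1]]'
python3 -m jog '[[[0,0,0],[-20,15,0],1],[[0,0,0],[-40,30,0],1],[[0,0,0],[-60,45,0],1],[[0,0,0],[-60,45,0],1]]'
python3 - <<'E'
from h import *
goto([.7075,-.2557,.25],[180,0,89.7])
E
```

```text
time: 7.05
tool_pos: [0.5664, -0.005, 0.2823]
ee_rot: [-3.135, -0.0, 1.488]
wrist_force: [0.8, 0.1, -2.8]
width: 0.0197
time: 7.55
tool_pos: [0.6526, -0.134, 0.2802]
ee_rot: [-3.133, -0.002, 1.553]
wrist_force: [0.2, 0.8, -3.8]
width: 0.0198
time: 7.95
tool_pos: [0.6969, -0.1937, 0.281]
ee_rot: [-3.135, -0.002, 1.554]
wrist_force: [0.2, 0.2, -4.6]
width: 0.02
turn [-0.4 -0.1 -0.6] shift [-61.9  11.8  30.8]
```

```bash
python3 -m jog '[[[0,0,0],[-20,3,0],1],[[0,0,-0.6],[-45,8,20],1],[[0,0,-0.6],[-62,12,50],1],[[0,0,-0.6],[-62,12,80],1],[[0,0,-0.6],[-62,12,107],1]]'
python3 -m jog '[[[0,0,0],[0,0,0],1],[[0,0,0],[0,0,0],1]]'
python3 - <<'E'
from h import *
a,_,_=snap('wrist');b,_,_=snap('scene')
goto([.7075,-.2557,.14],[180,0,89.7])
cv2.imwrite('pics/c2.png',np.hstack([cv2.resize(a,(400,300)),cv2.resize(b[140:290,80:280],(400,300),interpolation=2)])[:,:,::-1])
C,im=cloud('wrist')
for lo,hi,n in((.165,.2,'grip'),(.095,.118,'pan')):
    m=(C[...,2]>lo)&(C[...,2]<hi)&(abs(C[...,0]-.66)<.09)&(abs(C[...,1]+.256)<.055);q=C[m];print(n,len(q),q.mean(0) if len(q) else 0,cv2.minAreaRect(q[:,:2].astype(np.float32)) if len(q) else 0)
E
```

```text
time: 8.45
tool_pos: [0.7064, -0.2527, 0.1752]
ee_rot: [-3.136, -0.003, 1.567]
wrist_force: [-0.7, 1.0, -3.6]
width: 0.0199
time: 8.65
tool_pos: [0.7071, -0.2526, 0.178]
ee_rot: [-3.138, -0.002, 1.568]
wrist_force: [-0.3, -0.5, -1.8]
width: 0.0196
turn [0.2 0.1 0.1] shift [-2.1 -1.2 42. ]
grip 1346 [ 0.66301606 -0.25314619  0.18707771] ((0.6667256355285645, -0.25313064455986023), (0.043561503291130066, 0.06697630137205124), 89.86747741699219)
pan 1707 [ 0.66372263 -0.25314931  0.10682975] ((0.6533514261245728, -0.25296807289123535), (0.08964230865240097, 0.0815141499042511), 89.9224853515625)
```

View pics/c2.png

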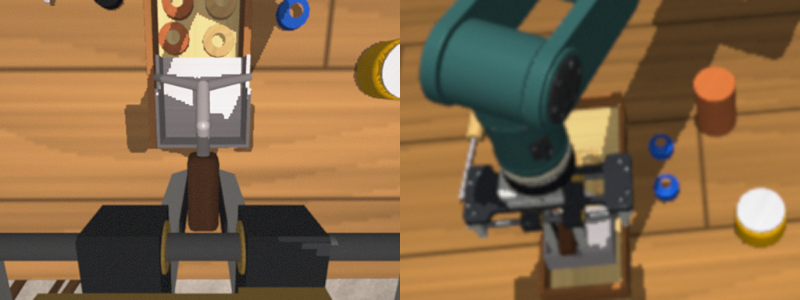

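Run:
```python
from h import *
C,im=cloud('wrist')
def s(lo,hi,x0,x1,y0,y1):
    return C[(C[...,2]>lo)&(C[...,2]<hi)&(C[...,0]>x0)&(C[...,0]<x1)&(C[...,1]>y0)&(C[...,1]<y1)]
w=s(.045,.057,.5,.64,-.34,-.17)
for q in (w[w[:,1]>-.255],w[w[:,1]<-.255]): print('wall',len(q),np.percentile(q[:,1],[1,50,99]) if len(q) else '',q[:,2].mean())
b=s(.024,.040,.5,.63,-.3,-.21); print('beads',len(b),b.max(0),np.percentile(b[:,0],99))
f=s(.072,.09,.60,.70,-.28,-.225); print('panfloor',len(f)); A=np.c_[f[:,:2]-[.653,-.253],np.ones(len(f))]; print(np.linalg.lstsq(A,f[:,2],rcond=None)[0])
t=s(.0,.01,.58,.63,-.3,-.2); print('floor',len(t),t.mean(0) if len(t) else '')
```

```text
wall 749 [-0.20839936 -0.20490268 -0.20025309] 0.05184049392372066
wall 1137 [-0.31617015 -0.31160304 -0.307945  ] 0.05172691590157498
beads 3320 [ 0.60788263 -0.21342529  0.03612899] 0.6054160328312022
panfloor 4930
[0.01861749 0.0002829  0.0829622 ]
floor 1390 [ 0.59324616 -0.25274568  0.00632906]
```

```bash
python3 -m jog '[[[0,0,0],[-5,2,0],1],[[0,0,0],[-5,2,15],1],[[0,0,0],[-5,2,30],1],[[0,0,0],[-5,2,45],1],[[0,0,0],[-5,2,55],1]]'
python3 -m jog '[[[0,0,0],[0,0,5],1],[[0,0,0],[0,0,10],1],[[0,0,0],[0,0,14],1],[[0,0,0],[0,0,16],1],[[0,0,0],[0,0,16],1]]'
python3 -m jog '[[[0,0,0],[0,0,0],1],[[0,0,0],[0,0,0],1]]'
```

```text
time: 9.25
tool_pos: [0.7087, -0.2585, 0.1206]
ee_rot: [-3.137, -0.002, 1.567]
wrist_force: [-0.7, 0.2, -3.7]
width: 0.0197
time: 9.75
tool_pos: [0.71, -0.2591, 0.1086]
ee_rot: [3.141, 0.0, 1.567]
wrist_force: [-0.4, -0.2, -3.2]
width: 0.0196
time: 9.95
tool_pos: [0.7102, -0.2592, 0.1092]
ee_rot: [3.141, 0.0, 1.567]
wrist_force: [-0.2, -0.3, -2.5]
width: 0.0197
```

```bash
python3 -m jog '[[[0,0,0],[1.5,0,3],1],[[0,0,0],[1.5,-5,3],1],[[0,0,0],[1.5,-12,3],1],[[0,0,0],[1.5,-20,3],1],[[0,0,0],[1.5,-25,3],1]]'
python3 - <<'E'
from h import *
print(robot.get_obs()['wrist_force'],robot.get_obs()['tool_pos'])
a,_,_=snap('wrist'); cv2.imwrite('pics/w4.png',a[:,:,::-1])
C,im=cloud('wrist')
def s(lo,hi,x0,x1,y0,y1):
    return C[(C[...,2]>lo)&(C[...,2]<hi)&(C[...,0]>x0)&(C[...,0]<x1)&(C[...,1]>y0)&(C[...,1]<y1)]
f=s(.004,.02,.61,.67,-.28,-.225); A=np.c_[f[:,:2]-[.63,-.256],np.ones(len(f))]; print(len(f),np.linalg.lstsq(A,f[:,2],rcond=None)[0])
p=s(.03,.055,.56,.7,-.304,-.212); print(cv2.minAreaRect(p[:,:2].astype(np.float32)))
E
```

```text
time: 10.45
tool_pos: [0.684, -0.2576, 0.1057]
ee_rot: [-3.142, 0.0, 1.567]
wrist_force: [0.1, 0.8, -3.0]
width: 0.0197
[ 0.06495981  0.80110443 -2.99870229] [ 0.68400592 -0.25759209  0.10567279]
3006 [ 0.02011653 -0.00024801  0.01042137]
((0.6181045174598694, -0.2579697370529175), (0.11152113229036331, 0.08941535651683807), 0.4969264566898346)
```

View pics/w4.png

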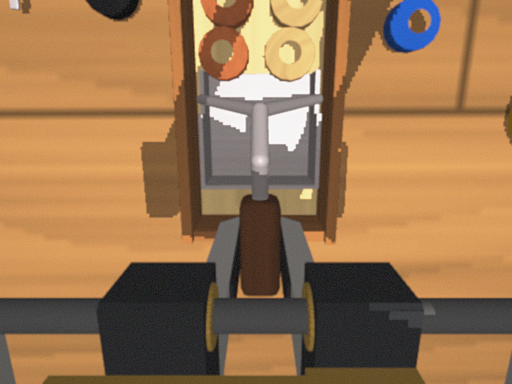

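```bash
python3 -m jog '[[[0,0,0],[0,-5,0],1],[[0,0,0],[0,-10,0],1],[[0,0,0],[0,-15,0],1],[[0,0,0],[0,-20,0],1],[[0,0,0],[0,-25,0],1]]'
python3 -m jog '[[[0,0,0],[0,-4,0],1],[[0,0,0],[0,-8,0],1],[[0,0,0],[0,-12,0],1],[[0,0,0],[0,-16,0],1],[[0,0,0],[0,-20,0],1]]'
python3 - <<'E'
from h import *
print(robot.get_obs()['wrist_force'],robot.get_obs()['tool_pos'])
a,_,_=snap('wrist'); cv2.imwrite('pics/w5.png',a[:200,130:390,::-1])
C,im=cloud('wrist')
def s(lo,hi,x0,x1,y0,y1):
    return C[(C[...,2]>lo)&(C[...,2]<hi)&(C[...,0]>x0)&(C[...,0]<x1)&(C[...,1]>y0)&(C[...,1]<y1)]
f=s(.004,.02,.585,.62,-.28,-.225); A=np.c_[f[:,:2]-[.6,-.256],np.ones(len(f))]; print(len(f),np.linalg.lstsq(A,f[:,2],rcond=None)[0])
E
```

```text
time: 11.0
tool_pos: [0.6596, -0.2574, 0.1055]
ee_rot: [3.141, -0.0, 1.567]
wrist_force: [0.6, -1.0, -3.3]
width: 0.0197
time: 11.5
tool_pos: [0.6396, -0.2573, 0.1054]
ee_rot: [-3.142, -0.0, 1.567]
wrist_force: [0.4, -1.2, -2.2]
width: 0.0198
[ 0.42924259 -1.20294511 -2.23636166] [ 0.63962202 -0.25727529  0.1054258 ]
2039 [ 0.01917551 -0.00136027  0.01049162]
```

View pics/w5.png

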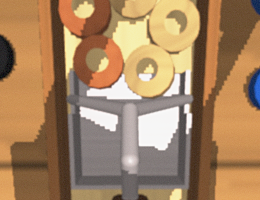

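```bash
python3 -m jog '[[[0,0,0],[0,-5,0],1],[[0,0,0],[0,-10,0],1],[[0,0,0],[0,-15,0],1],[[0,0,0],[0,-20,0],1],[[0,0,0],[0,-20,0],1]]'
python3 -m jog '[[[0,0,0],[0,-4,0],1],[[0,0,0],[0,-8,0],1],[[0,0,0],[0,-12,0],1],[[0,0,0],[0,-16,0],1],[[0,0,0],[0,-16,0],1]]'
python3 - <<'E'
from h import *
print(robot.get_obs()['wrist_force'],robot.get_obs()['tool_pos'])
a,_,_=snap('wrist'); cv2.imwrite('pics/w6.png',cv2.resize(a[:200,130:390,::-1],None,fx=1.5,fy=1.5))
C,im=cloud('wrist')
def s(lo,hi,x0,x1,y0,y1):
    return C[(C[...,2]>lo)&(C[...,2]<hi)&(C[...,0]>x0)&(C[...,0]<x1)&(C[...,1]>y0)&(C[...,1]<y1)]
f=s(.004,.02,.55,.59,-.28,-.225); A=np.c_[f[:,:2]-[.56,-.256],np.ones(len(f))]; print(len(f),np.linalg.lstsq(A,f[:,2],rcond=None)[0])
E
```

```text
time: 12.05
tool_pos: [0.6192, -0.2573, 0.1057]
ee_rot: [-3.141, -0.0, 1.567]
wrist_force: [0.4, 0.3, -3.2]
width: 0.0198
time: 12.55
tool_pos: [0.6034, -0.2572, 0.1056]
ee_rot: [-3.141, -0.0, 1.567]
wrist_force: [1.2, 0.4, -2.9]
width: 0.0199
[ 1.19910207  0.37413764 -2.87787865] [ 0.60337831 -0.25721253  0.10559864]
2332 [ 0.02121959 -0.00220549  0.0105891 ]
```

View pics/w6.png

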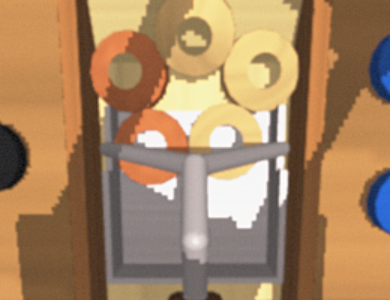

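```bash
python3 -m jog '[[[0,0,0],[0,-4,0],1],[[0,0,0],[0,-8,0],1],[[0,0,0],[0,-12,0],1],[[0,0,0],[0,-16,0],1],[[0,0,0],[0,-18,0],1]]'
python3 - <<'E'
from h import *
print(robot.get_obs()['wrist_force'],robot.get_obs()['tool_pos'])
a,_,_=snap('wrist'); cv2.imwrite('pics/w7.png',cv2.resize(a[:200,130:390,::-1],None,fx=1.5,fy=1.5))
C,im=cloud('wrist')
def s(lo,hi,x0,x1,y0,y1):
    return C[(C[...,2]>lo)&(C[...,2]<hi)&(C[...,0]>x0)&(C[...,0]<x1)&(C[...,1]>y0)&(C[...,1]<y1)]
f=s(.004,.02,.54,.57,-.28,-.225); A=np.c_[f[:,:2]-[.56,-.256],np.ones(len(f))]; print(len(f),np.linalg.lstsq(A,f[:,2],rcond=None)[0])
E
```

```text
time: 13.1
tool_pos: [0.5852, -0.2571, 0.1053]
ee_rot: [-3.141, -0.0, 1.567]
wrist_force: [1.5, -0.1, -3.6]
width: 0.02
[ 1.50293629 -0.14822144 -3.56949069] [ 0.58518623 -0.2570579   0.1052673 ]
1726 [ 0.02217978 -0.00041751  0.01047104]
```

View pics/w7.png

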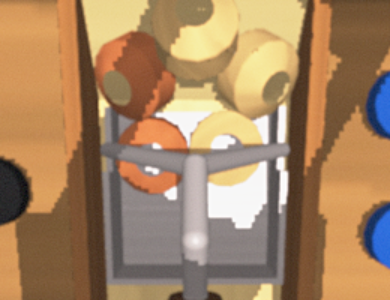

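```bash
cat >> h.py <<'E'
def lips(wps,lip0,th0=0.):
    """rows for nose-up angles (deg, relative to current) and lip world targets, lip0 = present lip"""
    o=robot.get_obs(); R0=Ro.from_euler('xyz',o['ee_rot']); r=o['tool_pos']-np.array(lip0)
    for th,l in wps:
        Q=R0*Ro.from_rotvec([th,0,0],degrees=True); D=Q*R0.inv()
        print([th,0,0],np.round(R0.inv().apply((np.array(l)+D.apply(r)-o['tool_pos'])*1000),1))
E
python3 - <<'E'
from h import *
y=-.257
lips([(5,[.476,y,.013]),(8,[.470,y,.0175]),(11,[.4655,y,.0216]),(15,[.459,y,.027]),(18,[.4535,y,.0316])],[.4887,y,.0068])
E
```

```text
[5, 0, 0] [-0.  -4.5  2.6]
[8, 0, 0] [-0.1 -5.9  3.7]
[11, 0, 0] [-0.1 -6.2  5.4]
[15, 0, 0] [-0.1 -7.5  8.1]
[18, 0, 0] [-0.1 -9.5  9.8]
```

```bash
python3 -m jog '[[[2.5,0,0],[0,-2.5,1],1],[[5,0,0],[0,-4.5,2.6],1],[[8,0,0],[0,-6,3.7],1],[[11,0,0],[0,-6.2,5.4],1],[[11,0,0],[0,-6.2,5.4],1]]'
cat > beads.py <<'E'
from h import *
def beads(show=True):
    a,_,_=snap('wrist'); C,im=cloud('wrist'); hsv=cv2.cvtColor(im,cv2.COLOR_RGB2HSV)
    f=robot.get_obs(); print('F',np.round(f['wrist_force'],1),'tcp',np.round(f['tool_pos'],4),'rot',np.round(np.degrees(f['ee_rot']),1),f['width'])
    return C,im,hsv
if __name__=='__main__':
    C,im,hsv=beads()
    # height map: median z over 6 mm grid in the tray
    xs=np.arange(.43,.62,.01); ys=np.arange(-.205,-.315,-.01)
    print('      '+' '.join('%4d'%(y*1000) for y in ys))
    for x in xs[::1]:
        row=[]
        for y in ys:
            q=C[(abs(C[...,0]-x)<.005)&(abs(C[...,1]-y)<.005)][:,2]; row.append('%4d'%(np.median(q)*1000) if len(q)>3 else '   .')
        print('%4d: '%(x*1000)+' '.join(row))
E
python3 beads.py
```

```text
time: 13.65
tool_pos: [0.5797, -0.2571, 0.0993]
ee_rot: [-2.947, -0.0, 1.568]
wrist_force: [-1.7, 1.2, -2.1]
width: 0.0194
F [-0.8  0.1 -4. ] tcp [ 0.5797 -0.2571  0.0995] rot [-168.9   -0.    89.8] 0.019794910344086585
      -205 -215 -225 -235 -245 -255 -265 -275 -285 -295 -305 -315
 430:   52   50   51   50   50   50   50   50   50   49   51   52
 440:   51   45   45   44   47   47   47   47   44   44   46   52
 450:   51   36   36   37   66   70   70   64   36   36   38   52
 460:   51   28   31   52   66   72   72   67   31   28   31   52
 470:   50   24   47   52   54   65   65   54   51   24   37   52
 480:   51   42   43   21   50   42   50   52   49   45   40   52
 490:   51   45   39   42   43   20   44   20   43   43   41   52
 500:   51   39   66   42   17    .   38   41   74   41   42   52
 510:   51   38   38   42  103  128  115   43   41   40   41   52
 520:   51   39   15   39   40  137  119   14   14   39   42   52
 530:   51   36   12   13   33  145   36   36   36   34   38   52
 540:   51   35   10   10   10  150  144   10   10   18   40   52
 550:   51   36   12   12   12  140   31   12   12   28   39   52
 560:   51    7   42   42   45  132  130   42   42   42   32   52
 570:  212  214  219  220  218  134  214  219  220  214  213  213
 580:  216  216  222  222  219  216  216  222  223  216  216  216
 590:   48    6  223  224  221  131  204  222  222  224   25   52
 600:   48    6    6    .  188  127  145    .    .    5   17   52
 610:   42    6    .    .  185  126  126    .    .    5   14   51
```

Run:
```python
from h import *
y=-.257
lips([(4,[.463,y,.0275]),(8,[.461,y,.034]),(12,[.460,y,.041]),(16,[.460,y,.049]),(20,[.460,y,.057])],[.4655,y,.0216])
```

```text
[4, 0, 0] [-0.   3.   1.7]
[8, 0, 0] [-0.   5.9  3.2]
[12, 0, 0] [-0.   9.2  4.4]
[16, 0, 0] [-0.  12.7  4.7]
[20, 0, 0] [-0.  15.6  5.5]
```

```bash
python3 -m jog '[[[4,0,0],[0,3,-1],1],[[8,0,0],[0,6,0],1],[[12,0,0],[0,9,1.5],1],[[16,0,0],[0,12.5,2],1],[[20,0,0],[0,15.5,2],1]]'
python3 -m jog '[[[0,0,0],[0,0,0],1],[[0,0,0],[0,0,0],1]]'
python3 beads.py
```

```text
time: 14.2
tool_pos: [0.595, -0.2573, 0.095]
ee_rot: [-2.601, -0.0, 1.567]
wrist_force: [-0.2, 0.1, -4.5]
width: 0.0197
time: 14.4
tool_pos: [0.5947, -0.2571, 0.0939]
ee_rot: [-2.601, -0.001, 1.567]
wrist_force: [-0.5, -0.1, -3.2]
width: 0.0196
F [ 0.4 -0.2 -3.6] tcp [ 0.5945 -0.2574  0.0953] rot [-149.1   -0.    89.8] 0.020097262579514927
      -205 -215 -225 -235 -245 -255 -265 -275 -285 -295 -305 -315
 430:   65   64   64   64   64   64   63   63   63   64   63   65
 440:   51   45   44   44   47    .   49   46   44   44   45   52
 450:   51   36   36   36   64   68   67   36   36   36   38   52
 460:   51   31   30   30   64   71   70   62   30   30   45   52
 470:   52   46   47   47   57   64   63   55   46   47   47   52
 480:   51   52   44    .    .   44   44   62   61   51   48   52
 490:   51   66   61   64   65   62   62   65   65   65   46   52
 500:   51   47   56   35   36   66   67   35   34   61   50   52
 510:   51   50   51   52   58   59   53   48   59   55   44   52
 520:   51   53   26   49   48   47   45   48   49   56   44   52
 530:   51   45   44   47   49   48   47   49   23   47   42   52
 540:   51   43   18   44  126  137  128   44   43   41   41   52
 550:   50   42   23   36   37  146   38   36   36   36   32   52
 560:   49    6    6    6   46  150  147   41    6    7   20   52
 570:   49    6    6    6    .  153  151    6    6    6   19   52
 580:   49    6    6    .  121  137  131    .    .    6   20   52
 590:   48    6    .  108  110  129  129  107    .    6   20   52
 600:   50    6    .  120  122  125  124  120    .    6   19   52
 610:   51    6    .  137  134  121  121  137    .    .   40   52
```

Run:
```python
from h import *
o=robot.get_obs();R0=Ro.from_euler('xyz',o['ee_rot'])
for th,d in [(0,[20,0,0]),(0,[40,0,5]),(4,[45,0,10]),(8,[45,0,60]),(8,[45,0,130])]: print(th,np.round(R0.inv().apply(d),1))
```

```text
0 [  0.1  17.2 -10.3]
0 [  0.2  31.8 -24.8]
4 [  0.2  33.5 -31.7]
8 [  0.2   7.8 -74.6]
8 [   0.2  -28.1 -134.7]
```

```bash
python3 -m jog '[[[0,0,0],[0,8,-5],1],[[0,0,0],[0,17,-10],1],[[1,0,0],[0,24,-17],1],[[2,0,0],[0,32,-25],1],[[3,0,0],[0,33,-30],1]]'
python3 -m jog '[[[0,0,0],[0,-3,-5],1],[[0,0,0],[0,-8,-15],1],[[0,0,0],[0,-13,-25],1],[[0,0,0],[0,-18,-35],1],[[0,0,0],[0,-18,-35],1]]'
python3 beads.py
```

```text
time: 14.95
tool_pos: [0.6388, -0.2577, 0.1057]
ee_rot: [-2.552, 0.001, 1.567]
wrist_force: [0.2, -0.1, -4.6]
width: 0.0199
time: 15.45
tool_pos: [0.6434, -0.2579, 0.1474]
ee_rot: [-2.555, 0.002, 1.566]
wrist_force: [0.2, 1.0, -3.4]
width: 0.0199
F [-0.1 -0.3 -4.1] tcp [ 0.6433 -0.2578  0.1459] rot [-1.463e+02  1.000e-01  8.980e+01] 0.019633373890086077
      -205 -215 -225 -235 -245 -255 -265 -275 -285 -295 -305 -315
 430:   65   64   64   64   64   64   63   63   64   63   63   65
 440:   51   44   45   45   44   44   44   44   44   44   45   52
 450:   51   36   36   36   37   36   36   36   36   36   38   52
 460:   51   30   29   29   29   29   30   29   29   29   31   52
 470:   52    .    .    .    .    .    .    .    .    .   51   52
 480:   51    .    .    .    .    .    .    .    .    .   51    .
 490:    .    .    .    .    .    .    .    .    .    .    .    .
 500:   52    .    .    .    .    .    .    .    .    .    .    .
 510:   52    .    .    .    .    .    .    .    .    .    .   52
 520:   52  104  104  105  105  104  104  105  105  104    .   52
 530:   51  117  101  120  121  101  101  121  121  116  127    .
 540:   52  122  118  119  123  120  120  123  120  121  124   52
 550:   52  109  109   91   91  120  117   91   91  115  125   52
 560:   52  109  104  105  108  114  108  105  110  110  124   52
 570:   52  109   81  104  103  104  102  104  104  107  122   52
 580:   51   94   74  102  105  104  101  105   75  100    6   52
 590:   44   84   69   94  179  190  183   98   92   92    9   52
 600:   50   91    6   90   92  201  198   91   90   87   22   52
 610:   51    6  101  101  101  204  203  101  101  101   21   52
```

Run:
```python
from h import *
lips([(0,[.51,-.25,.15]),(-3,[.52,-.22,.185]),(-8,[.53,-.19,.205]),(-12,[.54,-.155,.205]),(-14,[.55,-.115,.205]),
(-14,[.56,-.075,.205]),(-15,[.57,-.035,.205]),(-17,[.58,.005,.2]),(-19,[.59,.045,.195]),(-21,[.595,.08,.19]),
(-22,[.6,.11,.185]),(-23,[.6,.135,.18]),(-24,[.605,.15,.175]),(-24,[.605,.159,.17])],[.508,-.2578,.1175])
```

```text
[0, 0, 0] [  7.7 -16.4 -28.1]
[-3, 0, 0] [ 37.7 -32.9 -67.7]
[-8, 0, 0] [ 67.7 -45.2 -97.4]
[-12, 0, 0] [ 102.8  -45.  -108.4]
[-14, 0, 0] [ 142.8  -41.  -116.4]
[-14, 0, 0] [ 182.9  -32.9 -122. ]
[-15, 0, 0] [ 222.9  -26.8 -128.7]
[-17, 0, 0] [ 262.9  -20.2 -132.3]
[-19, 0, 0] [ 303.   -13.6 -135.8]
[-21, 0, 0] [ 338.   -11.2 -136.4]
[-22, 0, 0] [ 368.1   -6.6 -136. ]
[-23, 0, 0] [ 393.1   -6.2 -132.7]
[-24, 0, 0] [ 408.1   -1.6 -132.1]
[-24, 0, 0] [ 417.1    1.2 -128. ]
```

```bash
python3 -m jog '[[[0,0,0],[0,-8,-12],1],[[0,0,0],[4,-18,-38],1],[[-2,0,0],[18,-34,-72],1],[[-5,0,0],[45,-44,-95],1],[[-9,0,0],[80,-45,-105],1]]'
python3 - <<'E'
from h import *
o=robot.get_obs(); th=np.radians(180+np.degrees(o['ee_rot'][0])); print(np.degrees(th),o['tool_pos'],o['wrist_force'],o['width'])
c,s=np.cos(th),np.sin(th); lip=o['tool_pos']-[.0965*c+.0985*s,0,-.0965*s+.0985*c]; print('lip',lip)
lips([(-1,[.54,-.145,.205]),(-3,[.55,-.105,.205]),(-5,[.56,-.065,.205]),(-6,[.57,-.025,.205]),(-7,[.58,.015,.2])],lip)
E
```

```text
time: 16.0
tool_pos: [0.6643, -0.1781, 0.2582]
ee_rot: [-2.711, 0.001, 1.564]
wrist_force: [-1.1, -1.0, -4.3]
width: 0.02
24.693370371399993 [ 0.66428885 -0.17811536  0.25823963] [-1.11299909 -1.04636109 -4.28527237] 0.0199598611422127
lip [ 0.53546359 -0.17811536  0.20906084]
[-1, 0, 0] [33.2  3.8  0.2]
[-3, 0, 0] [73.2  9.1 -7.2]
[-5, 0, 0] [113.3  14.2 -14.4]
[-6, 0, 0] [153.4  21.2 -20. ]
[-7, 0, 0] [193.4  30.2 -21.1]
```

```bash
python3 -m jog '[[[-1,0,0],[33,4,0],1],[[-3,0,0],[73,9,-7],1],[[-5,0,0],[113,14,-14],1],[[-6,0,0],[153,21,-20],1],[[-7,0,0],[193,30,-21],1]]'
cat >> h.py <<'E'
def lipnow():
    o=robot.get_obs(); th=np.pi+o['ee_rot'][0]; th=(th+np.pi)%(2*np.pi)-np.pi; c,s=np.cos(th),np.sin(th)
    lip=o['tool_pos']-[.0965*c+.0985*s,0,-.0965*s+.0985*c]; print('th',np.degrees(th),'lip',lip,'F',o['wrist_force'],o['joint_positions']); return lip
E
python3 - <<'E'
from h import *
lips([(-1,[.585,.055,.2]),(-3,[.59,.09,.19]),(-5,[.60,.12,.18]),(-7,[.605,.145,.17]),(-7,[.605,.159,.165])],lipnow())
E
```

```text
time: 16.5
tool_pos: [0.7009, 0.0166, 0.2633]
ee_rot: [-2.83, 0.001, 1.566]
wrist_force: [-0.0, 0.5, -4.5]
width: 0.0197
th 17.863961468268048 lip [0.57887731 0.01662714 0.19915841] F [-0.00454624  0.50345383 -4.4969487 ] [-0.04987245  0.76638147  0.3660497  -0.01968177  2.32052829 -1.62702111]
[-1, 0, 0] [38.4  3.7 -4.3]
[-3, 0, 0] [73.4  7.8  0.5]
[-5, 0, 0] [103.5  16.5   3.8]
[-7, 0, 0] [128.5  20.5   8.8]
[-7, 0, 0] [142.5  22.   13.6]
```

```bash
python3 -m jog '[[[-1,0,0],[36,3,-4],1],[[-3,0,0],[70,8,0],1],[[-6,0,0],[100,14,3],1],[[-9,0,0],[126,17,7],1],[[-11,0,0],[142,19,10],1]]'
python3 -m jog '[[[0,0,0],[0,0,0],1],[[0,0,0],[0,0,0],1]]'
python3 - <<'E'
from h import *
snap('top');C,im=cloud('top')
b=C[(C[...,2]>.058)&(C[...,2]<.08)&(C[...,0]>.53)&(C[...,0]<.76)&(C[...,1]>.05)&(C[...,1]<.28)]; print('bowl',len(b),cv2.minEnclosingCircle(b[:,:2].astype(np.float32)))
lips([(-3,[.61,.159,.15]),(-6,[.62,.159,.145]),(-10,[.63,.159,.14]),(-14,[.637,.159,.135]),(-18,[.643,.159,.13])],lipnow())
E
```

```text
time: 17.0
tool_pos: [0.7154, 0.1596, 0.2458]
ee_rot: [-3.019, 0.0, 1.569]
wrist_force: [0.4, -0.1, -3.5]
width: 0.0197
time: 17.2
tool_pos: [0.716, 0.1567, 0.2463]
ee_rot: [-3.018, 0.001, 1.567]
wrist_force: [0.4, 0.6, -3.3]
width: 0.0197
bowl 85 ((0.643395185470581, 0.1067853569984436), 0.06373143196105957)
th 7.0853711070780125 lip [0.6087353  0.15596766 0.16021155] F [ 0.33639042 -0.7974142  -3.56706871] [ 0.12971538  0.64716068  0.56089325  0.01727588  2.05620445 -1.42873487]
[-3, 0, 0] [ 3.1 -2.8  5.1]
[-6, 0, 0] [3.1 2.2 4.2]
[-10, 0, 0] [3.2 5.  2.2]
[-14, 0, 0] [3.2 4.4 1.1]
[-18, 0, 0] [3.2 2.6 0.8]
```

```bash
python3 -m jog '[[[-4,0,0],[3,-1,5],1],[[-8,0,0],[3,3,4],1],[[-12,0,0],[3,5,3],1],[[-15,0,0],[3,4.5,4],1],[[-18,0,0],[3,3,6],1]]'
python3 - <<'E'
from h import *
lips([(-8,[.645,.159,.118]),(-16,[.647,.159,.112]),(-24,[.649,.159,.106]),(-32,[.65,.159,.1]),(-40,[.65,.159,.097])],lipnow())
E
```

```text
time: 17.75
tool_pos: [0.7193, 0.158, 0.2397]
ee_rot: [2.949, 0.001, 1.564]
wrist_force: [0.1, 0.9, -4.3]
width: 0.0195
th -11.017714737510882 lip [0.64337131 0.15796057 0.12458808] F [ 0.05060768  0.87657209 -4.28836511] [ 0.154244    0.36240789  0.98710729 -0.0314442   1.60231907 -1.41399101]
[-8, 0, 0] [  1.1 -14.3  -5.7]
[-16, 0, 0] [  1.1 -29.7  -9.7]
[-24, 0, 0] [  1.1 -46.4 -11.4]
[-32, 0, 0] [  1.1 -65.1 -10.8]
[-40, 0, 0] [  1.1 -84.7 -10.6]
```

```bash
python3 -m jog '[[[-6,0,0],[1,-11,-4],1],[[-13,0,0],[1,-24,-8],1],[[-20,0,0],[1,-38,-10.5],1],[[-27,0,0],[1,-53,-11],1],[[-34,0,0],[1,-70,-11],1]]'
python3 - <<'E'
from h import *
lips([(-8,[.65,.159,.1]),(-14,[.65,.159,.1]),(-14,[.65,.159,.1])],lipnow())
E
```

```text
time: 18.25
tool_pos: [0.6476, 0.1593, 0.2379]
ee_rot: [2.353, 0.0, 1.564]
wrist_force: [-0.4, -1.3, -3.4]
width: 0.0196
th -45.19429650417173 lip [0.64950942 0.15926822 0.09997082] F [-0.40922309 -1.30090856 -3.36490103] [ 0.25197088 -0.15920987  1.75061109 -0.25777094  0.79521903 -1.20393385]
[-8, 0, 0] [ -0.3 -14.3 -12.1]
[-14, 0, 0] [ -0.3 -26.3 -20.1]
[-14, 0, 0] [ -0.3 -26.3 -20.1]
```

```bash
python3 -m jog '[[[-5,0,0],[0,-9,-8],1],[[-10,0,0],[0,-18,-15],1],[[-14,0,0],[0,-26,-20],1],[[-14,0,0],[0,-26,-20],1],[[-14,0,0],[0,-26,-20],1]]'
python3 -m jog '[[[0,0,0],[0,0,0],1],[[0,0,0],[0,0,0],1],[[0,0,0],[0,0,0],1]]'
python3 - <<'E'
from h import *
lipnow(); snap('wrist'); C,im=cloud('wrist')
snap('scene');S,ims=cloud('scene')
for n,A in(('w',C),('s',S)):
  print(n)
  for x in np.arange(.55,.72,.012):
    r=[]
    for y in np.arange(.085,.24,.012):
        q=A[(abs(A[...,0]-x)<.006)&(abs(A[...,1]-y)<.006)][:,2]; r.append('%4d'%(np.median(q)*1000) if len(q)>1 else '   .')
    print('%4d: '%(x*1000)+' '.join(r))
E
```

```text
time: 18.75
tool_pos: [0.6159, 0.1603, 0.2324]
ee_rot: [2.115, 0.001, 1.565]
wrist_force: [1.2, -0.2, -2.3]
width: 0.0196
time: 19.05
tool_pos: [0.6171, 0.1616, 0.2346]
ee_rot: [2.111, -0.001, 1.566]
wrist_force: [-0.1, 0.5, -2.6]
width: 0.0196
th -59.071347958513435 lip [0.65196167 0.16156013 0.10120212] F [-0.12131535  0.47540783 -2.63721343] [ 0.31577238 -0.29450097  2.00111671 -0.59485784  0.50263779 -0.86605655]
w
 550:    .    .    .    .    .  265  264  265  262    .    .    .    .
 562:    .    .    .    .    .  257  205  215  255    .    .    .    .
 574:    .    .    .    .    .  250  217  246  250    .    .    .    .
 586:    .    .    .    .    .  242  237  238  242    .    .    .    .
 598:    .    .    .    .  164  233  260  259  233    .    .    .    .
 610:    .    .    .    .  161  230    .  229  165  158    .    .    .
 622:   65    .    .  150  155    .    .    .    .  155    .    .   63
 634:   58    .    .  148  153    .    .    .    .  149  145    .   56
 646:   54   36    .  145   32   32   32   35   34   33  144   34   52
 658:   58   35   23  162   36   31   
[... 754 characters left out ...]
4   30   19    9   31  245  261  263  245  158    .    .    .
 622:   20   24   14   10  153  244  249  244  162   18    7   16    .
 634:   21   23   12    8   28   28  130   28   14  148   10   20   32
 646:    1   19   14    8   27    7  220   34   10   27   11   24   44
 658:    0    0   17  120   35    .  207   33   33   26   15   25   52
 670:    1   -1    0  147  196  196  196   30   31  195   26   38   58
 682:   -1    0    0  171   39  186  190  191  192  191   34    1    0
 694:    0    0    1  167  184  184  185  185  183  182   61    1   -1
 706:    0    0   -1    1   32    0    1    1    0    3    0   -1   -1
 718:    0   -1    0    0   -1    0    2    0    0   -1   -1    0    0
```

Run:
```python
from h import *
lips([(7,[.65,.161,.12]),(15,[.645,.161,.14]),(23,[.64,.161,.165]),(31,[.635,.161,.19]),(39,[.625,.161,.21])],lipnow())
```

```text
th -59.021550676445216 lip [0.65129368 0.16169732 0.10027169] F [-0.09078274  0.03277325 -3.41408841] [ 0.31623973 -0.29479669  2.0026591  -0.59517393  0.50235501 -0.86578848]
[7, 0, 0] [-0.7 27.5  1.2]
[15, 0, 0] [-0.7 53.   2.5]
[23, 0, 0] [-0.7 80.5  2.5]
[31, 0, 0] [ -0.7 105.5   3.6]
[39, 0, 0] [ -0.8 121.    3.7]
```

```bash
python3 -m jog '[[[6,0,0],[0,22,1],1],[[13,0,0],[0,46,2],1],[[21,0,0],[0,74,2.5],1],[[29,0,0],[0,98,3],1],[[37,0,0],[0,117,4],1]]'
python3 - <<'E'
from h import *
o=robot.get_obs(); R0=Ro.from_euler('xyz',o['ee_rot']); lipnow()
print(np.round(R0.inv().apply((np.array([.64,.16,.34])-o['tool_pos'])*1000),1))
E
```

```text
time: 19.65
tool_pos: [0.6806, 0.1617, 0.3357]
ee_rot: [2.755, -0.001, 1.568]
wrist_force: [2.1, 0.3, -3.1]
width: 0.02
th -22.15973459711628 lip [0.6283807  0.16167169 0.20807019] F [ 2.05141486  0.32267358 -3.09600408] [ 0.18752654  0.1406976   1.10687083 -0.07046452  1.51353891 -1.38982998]
[ -1.8 -36.  -19.3]
```

```bash
python3 -m jog '[[[7,0,0],[0,-12,-6],1],[[14,0,0],[0,-25,-12],1],[[22.2,0,0],[-2,-36,-19],1],[[22.2,0,0],[-2,-36,-19],1]]'
python3 -m jog '[[[0,0,8],[0,-20,0],1],[[0,0,16],[0,-50,0],1],[[0,0,24],[0,-90,0],1],[[0,0,32],[0,-130,0],1],[[0,0,40],[0,-170,0],1]]'
python3 - <<'E'
from h import *
o=robot.get_obs(); print(o['joint_positions']); goto([.441,.25,.30],[180,0,9.3])
E
```

```text
time: 20.05
tool_pos: [0.643, 0.1591, 0.3313]
ee_rot: [-3.137, 0.001, 1.565]
wrist_force: [0.5, 0.4, -4.8]
width: 0.0197
time: 20.55
tool_pos: [0.4679, 0.1603, 0.3358]
ee_rot: [3.138, -0.004, 0.863]
wrist_force: [0.2, 0.1, -2.3]
width: 0.02
[ 2.15739651e-01 -2.90551275e-02  1.23349771e+00 -5.26033688e-04
  1.93224556e+00 -6.47778928e-01]
turn [ 0.1 -0.3 40.2] shift [ 50.5 -78.9  35.7]
```

```bash
python3 -m jog '[[[0,0,8],[6,-25,8],1],[[0,0,16],[12,-55,18],1],[[0,0,24],[18,-85,28],1],[[0,0,32],[24,-108,36],1],[[0,0,40.2],[24,-110,36],1]]'
python3 -m jog '[[[0,0,0],[0,0,0],1],[[0,0,0],[0,0,0],1],[[0,0,0],[0,0,0],1]]'
python3 - <<'E'
from h import *
o=robot.get_obs(); print(o['tool_pos'],np.degrees(o['ee_rot']),o['width'])
Y=o['ee_rot'][2];u=np.array([np.cos(Y),np.sin(Y)]);v=np.array([-u[1],u[0]])
a,_,_=snap('top');C,im=cloud('top')
q=C[(C[...,2]>.215)&(C[...,2]<.265)&(C[...,0]>.45)&(C[...,0]<.57)&(C[...,1]>.34)&(C[...,1]<.42)]
print('prong',len(q),np.polyfit(q[:,0]-.502,q[:,1],1),np.degrees(np.arctan(np.polyfit(q[:,0]-.502,q[:,1],1)[0])),q[:,0].min())
m=q[abs(q[:,0]-.502)<.02];print('low',m[:,2].min(),np.round(m[np.argsort(m[:,2])[:6]],3))
q=C[(C[...,2]>.266)&(C[...,2]<.283)&(C[...,0]>.55)&(C[...,0]<.62)&(C[...,1]>.36)&(C[...,1]<.43)];print('post',len(q),q.mean(0))
b,_,_=snap('wrist');W,_=cloud('wrist')
z=o['tool_pos'][2]
for lo,hi,n in((.009,.055,'gripbail'),(-.07,-.055,'panrim')):
    P=W[(W[...,2]>z+lo)&(W[...,2]<z+hi)]; d=P[:,:2]-o['tool_pos'][:2]; P2=np.c_[d@v,d@u,P[:,2]-z]; P2=P2[(P2[:,0]>-.05)&(P2[:,0]<.14)&(abs(P2[:,1])<.05)]
    print(n,len(P2),P2.min(0),P2.max(0),P2.mean(0),cv2.minAreaRect(P2[:,:2].astype(np.float32)))
    if n=='gripbail':
        for s in np.arange(.0,.085,.008):
            k=P2[(abs(P2[:,0]-s)<.004)&(abs(P2[:,1])<.006)]; print(round(s,3),len(k),k[:,2].max() if len(k) else '')
q=W[(W[...,2]>.215)&(W[...,2]<.265)&(W[...,0]>.45)&(W[...,0]<.57)&(W[...,1]>.34)&(W[...,1]<.42)]
if len(q)>5: print('prongW',len(q),np.polyfit(q[:,0]-.502,q[:,1],1),q[:,0].min())
t=a[140:245,110:340]
cv2.imwrite('pics/x.png',np.vstack([cv2.resize(t,None,fx=3.4,fy=3.0,interpolation=2)[:, :782], np.hstack([cv2.resize(b,(368,276))]+[np.zeros((276,782-368,3),np.uint8)])])[:,:,::-1])
E
```

```text
time: 21.05
tool_pos: [0.3985, 0.2515, 0.2988]
ee_rot: [-3.14, -0.002, 0.166]
wrist_force: [1.1, -0.4, -4.1]
width: 0.0203
time: 21.35
tool_pos: [0.4008, 0.2493, 0.3001]
ee_rot: [-3.141, -0.001, 0.169]
wrist_force: [-0.9, -0.4, -2.6]
width: 0.0198
[0.40079075 0.24932512 0.30010436] [-1.79967036e+02 -3.33170099e-02  9.66023470e+00] 0.019820177256679374
prong 46 [0.19492601 0.38155151] 11.030124815338839 0.5241573964352937Traceback (most recent call last):
  File "<stdin>", line 7, in <module>
    return umr_minimum(a, axis, None, out, keepdims, initial, where)
ValueError: zero-size array to reduction operation minimum which has no identity
```

Run:
```python
from h import *
o=robot.get_obs()
Y=o['ee_rot'][2];u=np.array([np.cos(Y),np.sin(Y)]);v=np.array([-u[1],u[0]])
b,_,_=snap('wrist');W,_=cloud('wrist'); snap('scene');S,_=cloud('scene')
z=o['tool_pos'][2]
for lo,hi,n in((.009,.055,'gripbail'),(-.07,-.055,'panrim')):
    P=W[(W[...,2]>z+lo)&(W[...,2]<z+hi)]; d=P[:,:2]-o['tool_pos'][:2]; P2=np.c_[d@v,d@u,P[:,2]-z]; P2=P2[(P2[:,0]>-.05)&(P2[:,0]<.14)&(abs(P2[:,1])<.05)]
    print(n,len(P2),P2.min(0),P2.max(0),cv2.minAreaRect(P2[:,:2].astype(np.float32)))
    if n=='gripbail':
        for s in np.arange(.0,.085,.008):
            k=P2[(abs(P2[:,0]-s)<.004)&(abs(P2[:,1])<.006)]; print(round(s,3),len(k),k[:,2].max() if len(k) else '')
for n,A in(('top',cloud('top')[0]),('wr',W),('sc',S)):
    q=A[(A[...,2]>.21)&(A[...,2]<.265)&(A[...,0]>.44)&(A[...,0]<.57)&(A[...,1]>.35)&(A[...,1]<.42)]
    if len(q)>5: print(n,len(q),np.polyfit(q[:,0]-.502,q[:,1],1),q[:,0].min(),'\n',np.round([[np.median(q[abs(q[:,0]-x)<.006],0)] for x in np.arange(.47,.57,.014) if (abs(q[:,0]-x)<.006).any()],3).reshape(-1,3))
    q=A[(A[...,2]>.26)&(A[...,2]<.283)&(A[...,0]>.56)&(A[...,0]<.62)&(A[...,1]>.37)&(A[...,1]<.43)];print('post',len(q),q.mean(0) if len(q) else '')
```

```text
gripbail 8266 [-0.021874   -0.0218737   0.00901001] [0.07402188 0.0225023  0.05497787] ((0.025603439658880234, 0.0036399029195308685), (0.09615404158830643, 0.043574292212724686), 10.838714599609375)
0.0 371 0.03249396566022633
0.008 386 0.032253318679574317
0.016 396 0.03279063149359929
0.024 537 0.032685586758463614
0.032 195 0.03452301400814839
0.04 246 0.042364169364141335
0.048 332 0.0463753434577443
0.056 382 0.04556692601846213
0.064 370 0.036802206695992434
0.072 308 0.028780955632511374
0.08 0 
panrim 2187 [ 0.01382951 -0.04454769 -0.06997728] [ 0.09812497  0.04464726 -0.05507108] ((0.055939193814992905, 0.00013620033860206604), (0.08920507878065109, 0.08403893560171127), 89.77239990234375)
top 46 [0.19492601 0.38155151] 0.5241573964352937 
 [[0.528 0.387 0.238]
 [0.541 0.388 0.239]
 [0.555 0.391 0.243]
 [0.566 0.394 0.246]]
post 37 [0.5854085  0.39750031 0.27250427]
wr 1724 [0.20007773 0.37983761] 0.47131028770273403 
 [[0.474 0.375 0.255]
 [0.483 0.375 0.251]
 [0.498 0.378 0.238]
 [0.512 0.382 0.231]
 [0.526 0.385 0.235]
 [0.54  0.387 0.24 ]
 [0.548 0.385 0.239]]
post 0 
sc 148 [0.18468326 0.37972028] 0.47381160658512633 
 [[0.475 0.376 0.253]
 [0.484 0.376 0.249]
 [0.497 0.379 0.237]
 [0.512 0.381 0.229]
 [0.525 0.382 0.233]
 [0.541 0.387 0.237]
 [0.553 0.39  0.241]
 [0.567 0.391 0.246]]
post 62 [0.59269542 0.39664051 0.26996522]
```

```bash
python3 -c "
from h import *
goto([.451,.3176,.2406],[180,0,10.8])"
```

```text
turn [-0.   0.1 -1.2] shift [ 60.8 -58.9  59.2]
```

```bash
python3 -m jog '[[[0,0,-1.2],[15,-15,20],1],[[0,0,-1.2],[30,-30,40],1],[[0,0,-1.2],[45,-45,55],1],[[0,0,-1.2],[58,-57,59],1],[[0,0,-1.2],[61,-59,59],1]]'
python3 -m jog '[[[0,0,0],[0,0,0],1],[[0,0,0],[0,0,0],1]]'
python3 - <<'E'
from h import *
o=robot.get_obs(); print(o['tool_pos'],np.degrees(o['ee_rot']))
snap('wrist');W,_=cloud('wrist')
q=W[(W[...,2]>.215)&(W[...,2]<.262)&(W[...,0]>.47)&(W[...,0]<.57)&(W[...,1]>.36)&(W[...,1]<.42)]
if len(q)>5: print(len(q),np.polyfit(q[:,0]-.502,q[:,1],1),q[:,0].min(),np.round([np.median(q[abs(q[:,0]-x)<.006],0) for x in np.arange(.47,.57,.014) if (abs(q[:,0]-x)<.006).any()],3))
Y=o['ee_rot'][2];u=np.array([np.cos(Y),np.sin(Y)]);v=np.array([-u[1],u[0]]);z=o['tool_pos'][2]
P=W[(W[...,2]>z+.03)&(W[...,2]<z+.055)];d=P[:,:2]-o['tool_pos'][:2]; P2=np.c_[d@v,d@u,P[:,2]-z]; P2=P2[(P2[:,0]>.03)&(P2[:,0]<.08)&(abs(P2[:,1])<.008)]
k=P2[P2[:,2]>.042];print('peak',k.mean(0),k.max(0)); 
goto([.5217,.3311,.2406],[180,0,10.8])
E
```

```text
time: 22.0
tool_pos: [0.4511, 0.3186, 0.2383]
ee_rot: [3.141, 0.005, 0.189]
wrist_force: [1.2, -1.4, -3.2]
width: 0.0195
time: 22.2
tool_pos: [0.4508, 0.3176, 0.2414]
ee_rot: [-3.141, 0.001, 0.188]
wrist_force: [-0.9, 0.3, -3.2]
width: 0.0197
[0.45075474 0.31755424 0.24144472] [-1.79972069e+02  6.07417589e-02  1.07693744e+01]
3451 [0.19218221 0.3811454 ] 0.4717394232805382 [[0.474 0.376 0.255]
 [0.484 0.378 0.251]
 [0.498 0.381 0.238]
 [0.513 0.383 0.231]
 [0.526 0.386 0.235]
 [0.54  0.389 0.24 ]
 [0.554 0.391 0.244]
 [0.565 0.393 0.247]]
peak [0.04963157 0.00027405 0.0439035 ] [0.05490375 0.00388249 0.04675167]
turn [-0.  0. -0.] shift [72.3 -0.   1. ]
```

```bash
python3 -m jog '[[[0,0,0],[8,-2.5,0],1],[[0,0,0],[20,-2.5,0],1],[[0,0,0],[32,-2.5,0],1],[[0,0,0],[44,-2.5,0],1],[[0,0,0],[56,-2.5,0],1]]'
python3 -m jog '[[[0,0,0],[8,0,0],1],[[0,0,0],[16,0,0],1],[[0,0,0],[16,0,10],1],[[0,0,0],[16,0,20],1],[[0,0,0],[16,0,28],1]]'
python3 -m jog '[[[0,0,0],[0,0,4],1],[[0,0,0],[0,0,8],1],[[0,0,0],[0,0,12],1],[[0,0,0],[0,0,14],1],[[0,0,0],[0,0,14],1]]'
python3 -c "
from h import *
goto([.5217,.3336,.1956],[180,0,10.8])"
```

```text
time: 22.75
tool_pos: [0.5065, 0.331, 0.2401]
ee_rot: [-3.141, 0.002, 0.188]
wrist_force: [0.3, -0.1, -2.7]
width: 0.0199
time: 23.25
tool_pos: [0.52, 0.3337, 0.2107]
ee_rot: [3.141, 0.004, 0.189]
wrist_force: [-0.6, -0.5, -2.9]
width: 0.0198
time: 23.75
tool_pos: [0.5207, 0.334, 0.1985]
ee_rot: [-3.141, 0.002, 0.188]
wrist_force: [-0.2, 0.2, -3.0]
width: 0.0197
turn [-0.   0.1 -0. ] shift [0.9 0.6 2.9]
```

```bash
python3 -m jog '[[[0,0,0],[0,0,1],1],[[0,0,0],[0,0,2],1],[[0,0,0],[0,0,3],1],[[0,0,0],[0,0,3],1]]'
python3 -m jog '[[[0,0,0],[0,0,1],1],[[0,0,0],[0,0,1.5],1],[[0,0,0],[0,0,1.5],1]]'
python3 - <<'E'
from h import *
o=robot.get_obs(); print(o['tool_pos'],o['wrist_force'],o['wrist_torque'])
b,_,_=snap('wrist');s,_,_=snap('scene');cv2.imwrite('pics/last.png',np.hstack([cv2.resize(b,(400,300)),cv2.resize(s[110:260,280:480],(400,300),interpolation=2)])[:,:,::-1])
E
```

```text
time: 24.15
tool_pos: [0.5212, 0.3343, 0.1975]
ee_rot: [-3.14, -0.001, 0.188]
wrist_force: [-2.1, -0.3, 5.3]
width: 0.0194
time: 24.45
tool_pos: [0.5212, 0.3345, 0.1963]
ee_rot: [-3.139, -0.001, 0.189]
wrist_force: [-2.1, 0.2, 6.5]
width: 0.0198
[0.52121596 0.33449758 0.19632019] [-2.10653507  0.18977367  6.54179674] [0.05280177 0.3736799  0.11891315]
```

```bash
python3 -m jog '[[[0,0,0],[-2,0,-1.5],1],[[0,0,0],[-2,0,-1.5],1]]'
python3 -m jog '[[[0,0,0],[0,0,0],0.35],[[0,0,0],[0,0,0],0.2],[[0,0,0],[0,0,0],0.1],[[0,0,0],[0,0,0],0.1],[[0,0,0],[0,0,0],0.1]]'
python3 -m jog '[[[0,0,0],[0,0,0],0.1],[[0,0,0],[0,0,0],0.1],[[0,0,0],[0,0,0],0.1]]'
python3 - <<'E'
from h import *
o=robot.get_obs()
b,_,_=snap('wrist');W,_=cloud('wrist')
Y=o['ee_rot'][2];u=np.array([np.cos(Y),np.sin(Y)]);v=np.array([-u[1],u[0]]);z=o['tool_pos'][2]
P=W[(W[...,2]>z-.07)&(W[...,2]<z+.07)];d=P[:,:2]-o['tool_pos'][:2]; P2=np.c_[d@v,d@u,P[:,2]-z]
for s in np.arange(-.02,.1,.008):
    k=P2[(abs(P2[:,0]-s)<.004)&(abs(P2[:,1])<.012)&(P2[:,2]>0)]; print(round(s,3),len(k),np.round(k.max(0),4) if len(k) else '', np.round(k.mean(0),4) if len(k) else '')
E
```

```text
time: 24.75
tool_pos: [0.5193, 0.3339, 0.196]
ee_rot: [-3.14, 0.0, 0.188]
wrist_force: [1.0, -0.3, 3.2]
width: 0.0196
time: 25.25
tool_pos: [0.5187, 0.3335, 0.1951]
ee_rot: [-3.141, 0.003, 0.188]
wrist_force: [-0.4, -0.6, 0.7]
width: 0.042
time: 25.55
tool_pos: [0.5188, 0.3336, 0.1955]
ee_rot: [-3.141, 0.002, 0.188]
wrist_force: [-0.8, 0.4, -0.2]
width: 0.0427
-0.02 271 [-0.016   0.0116  0.0278] [-0.0183  0.0017  0.0261]
-0.012 509 [-0.008   0.0115  0.0292] [-0.012   0.0017  0.0269]
-0.004 542 [-0.      0.0113  0.0299] [-0.004   0.0016  0.0278]
0.004 572 [0.008  0.0111 0.0307] [0.004  0.0013 0.0285]
0.012 602 [0.016  0.0109 0.0316] [0.012  0.0013 0.0294]
0.02 640 [0.024  0.0107 0.0322] [0.0201 0.001  0.0302]
0.028 695 [0.032  0.0111 0.0322] [0.0271 0.0012 0.026 ]
0.036 207 [0.04   0.0048 0.0398] [0.0361 0.001  0.0338]
0.044 518 [0.048  0.0119 0.0484] [0.0453 0.0001 0.0411]
0.052 1028 [0.056  0.012  0.0488] [ 0.0516 -0.0001  0.0407]
0.06 383 [0.0639 0.0044 0.0427] [0.0599 0.0004 0.0379]
0.068 489 [0.0717 0.0119 0.0367] [0.0687 0.0002 0.0275]
0.076 432 [0.0781 0.012  0.0301] [0.0741 0.0001 0.0169]
0.084 0  
0.092 0
```

```bash
python3 -m jog '[[[0,0,0],[0,0,-10],0.1],[[0,0,0],[0,0,-25],0.1],[[0,0,0],[0,0,-50],0.1],[[0,0,0],[0,0,-85],0.1],[[0,0,0],[0,0,-125],0.1]]'
python3 -m jog '[[[0,0,0],[-20,20,-10],0.1],[[0,0,0],[-50,50,-10],0.1],[[0,0,0],[-85,85,-10],0.1],[[0,0,0],[-120,110,-10],0.1],[[0,0,0],[-150,130,-10],0.1]]'
python3 -m jog '[[[0,0,0],[-30,30,0],0.1],[[0,0,0],[-55,50,0],0.1],[[0,0,0],[-55,50,0],0.1]]'
python3 - <<'E'
from h import *
print(robot.get_obs()['tool_pos'])
a,_,_=snap('top');s,_,_=snap('scene')
np.save('/tmp/a.npy',a)
A=cv2.resize(a[140:245,110:370],(800,323),interpolation=2)
B=cv2.resize(s[130:300,140:300],(282,277),interpolation=2); D=cv2.resize(s[130:300,280:440],(518,277),interpolation=2)
B=cv2.resize(s[130:270,140:450],(614,277),interpolation=2); B=np.hstack([B,np.zeros((277,186,3),np.uint8)])
cv2.imwrite('pics/fin.png',np.vstack([A,B])[:,:,::-1])
C,_=cloud('top')
q=C[(C[...,2]>.025)&(C[...,2]<.08)&(C[...,0]>.43)&(C[...,0]<.70)&(C[...,1]>-.3)&(C[...,1]<-.21)];print('tray bead pts',len(q),q.mean(0) if len(q) else '')
E
```

```text
time: 26.1
tool_pos: [0.5187, 0.3334, 0.3223]
ee_rot: [-3.141, 0.002, 0.188]
wrist_force: [0.9, 0.5, -0.2]
width: 0.0423
time: 26.6
tool_pos: [0.3948, 0.1764, 0.3329]
ee_rot: [-3.141, -0.001, 0.188]
wrist_force: [0.1, -0.2, 0.3]
width: 0.0423
time: 26.9
tool_pos: [0.3499, 0.1167, 0.334]
ee_rot: [3.141, -0.004, 0.185]
wrist_force: [-0.2, -0.7, 0.2]
width: 0.0418
[0.34987938 0.11669    0.33400568]
tray bead pts 232 [ 0.45662451 -0.25538643  0.0369193 ]
```

View pics/fin.png

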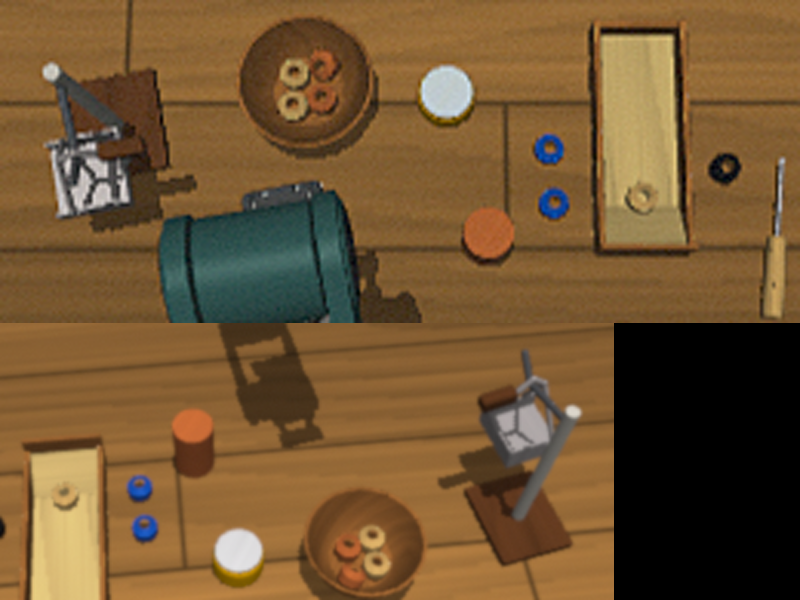

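The picture shows four beads in the bowl (top view, about (290–320, 65–105)) and one bead in the tray at (642,197). The scoop hangs by its bail on the hook near (95,165), and the tin, blank, gouge and look-alikes are in place. I'll let the scoop settle for a moment, check that it is still, and hand in.

```bash
python3 -m jog '[[[0,0,0],[0,0,0],0.1],[[0,0,0],[0,0,0],0.1],[[0,0,0],[0,0,0],0.1],[[0,0,0],[0,0,0],0.1],[[0,0,0],[0,0,0],0.1]]'
python3 -m jog '[[[0,0,0],[0,0,0],0.1],[[0,0,0],[0,0,0],0.1],[[0,0,0],[0,0,0],0.1],[[0,0,0],[0,0,0],0.1],[[0,0,0],[0,0,0],0.1]]'
python3 - <<'E'
from h import *
from bench import close_job
a=np.load('/tmp/a.npy').astype(int); b,_,_=snap('top')
d=np.abs(a-b).max(2)>40; print('changed px', d.sum(), d[140:245,110:160].sum())
C,_=cloud('top'); q=C[(C[...,2]>.21)&(C[...,2]<.26)&(C[...,0]>.42)&(C[...,0]<.56)&(C[...,1]>.3)&(C[...,1]<.44)]; print('hook/bail pts',len(q),q.mean(0))
print(close_job())
E
```

```text
time: 27.5
tool_pos: [0.3516, 0.1187, 0.3305]
ee_rot: [-3.141, 0.003, 0.189]
wrist_force: [0.1, 0.2, 0.9]
width: 0.042
time: 28.0
tool_pos: [0.3514, 0.1184, 0.3308]
ee_rot: [-3.141, 0.002, 0.188]
wrist_force: [-0.3, 0.4, -0.7]
width: 0.0419
changed px 422 0
hook/bail pts 217 [0.51494239 0.36205633 0.23079178]
the job is handed in; nothing more can be done
None
```

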